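# Turn the plum clay bottle over onto the bare drying peg

### The job

Take the dark plum-brown clay bottle from its sloping rest, turn it upside down and lower it gently, neck over the peg, onto the bare drying stand, until its rim sits on the wooden disc; do not let it drop. Leave the ochre bottle lying in its rest and the grey bottle on its peg.

Things in the scene. Friction and masses are not known exactly. Their poses are not given: they have to be found in the camera images.
- plum_mid (a point): Dark plum-brown hollow clay bottle, 150 mm long, 0.3 kg: body 60 mm wide for the 85 mm next to its base (hold it there), neck 36 mm outside, 28 inside, rim 44. Point: on its axis, half-way along; z: base to mouth. It lies loose on a dowel rest 56 mm wide with a low stop at the rim, 85 mm up, mouth 20 degrees down and roughly away from the robot; sides free for fingers, lifts straight out.
- free_foot (a point): Bare drying stand, fixed: wooden disc 90 mm wide, 15 mm thick, with an upright brass peg in its middle, 90 mm tall above the disc, 12 mm wide, narrowing to 6 mm at the tip. Point: where the peg's axis meets the disc's top; z up. A seated bottle stands on its rim on the disc, its middle 75 mm above this point. An identical stand carries the grey bottle.
- ochre_mid (a point): Ochre-yellow clay bottle, same shape and size as the plum one, lying the same way in a second identical rest. Leave it. Point: half-way along its axis; z: base to mouth.
- grey_mid (a point): Blue-grey clay bottle, same shape and size, already upside down on the other drying stand, 165 mm high with it. Leave it. Point: half-way along its axis, 90 mm above the table; z: base to mouth (down).
Not all that is in view belongs to the job. Leave any purple look-alike of the part that bears plum_mid alone.

How it is judged (in metres and radians):
At the end, for the whole second after the job is handed in: The plum bottle stands at rest and released, upside down (within 10 degrees) over the peg of the bare stand, its middle within 18 mm of the peg's axis and its rim on the disc (within 8 mm); the ochre and the grey bottle are within 30 mm of where they were (horizontal distance between plum_mid and free_foot below 0.018 m and z of plum_mid in the frame of free_foot between 0.065 and 0.083 m and angle between plum_mid's own z axis and vertical above 2.96159 rad and linear speed of plum below 0.03 m/s and distance of each of ochre_mid, grey_mid from where it was at the start of the episode below 0.03 m); the robot touches nothing.
It fails at once if the plum bottle is dropped onto the stand (falls faster than 0.6 m/s around the peg) (horizontal distance between plum_mid and free_foot below 0.04 m and z of plum_mid in the frame of free_foot below 0.165 m and linear speed of plum above 0.6 m/s).
It fails at once if the ochre bottle is moved by more than 30 mm (distance of ochre_mid from where it was at the start of the episode above 0.03 m).
It fails at once if the grey bottle is moved by more than 30 mm (distance of grey_mid from where it was at the start of the episode above 0.03 m).
It also fails if it takes over 45 s, if anything falls off the work surface, if the arm or the gripper's body presses on something with over 40 N, if the wrist force passes 120 N, or if a joint passes its speed limit or range.

### The arm

A 6-joint arm with a two-finger parallel gripper is mounted at the origin on the work surface. World frame = base frame: x ahead of the robot, y to its left, z up, the work surface at z = 0. Lengths are in m, angles in degrees, forces in N, time in s.
With the tool pointing down it reaches from about 0.4 to 0.825 m from the base axis. Payload 7 kg.
Tool frame: the origin (TCP) lies at the very end of the fingers, on their centre line; the grasp point (between the pads) lies 19 mm behind it; z points along the fingers, y is the line along which they close (so a half turn about z gives the same grasp; the last joint's range is limited). The gripper opens to 88 mm and grips with 3 to 60 N. Pads are 19 mm wide; open, the fingers measure 130 mm over their backs; the gripper's body (78 mm by 193 mm) begins 47 mm behind the grasp point.
Start: joints at [79.59, 20.546, 0.682, 0, -70.136, -16.507], TCP at [0.306, 0.602, 0.227] pointing down, gripper open.
Joint ranges: [-176.03, 176.03], [-82.01, 121.73], [-58.28, 71.71], [-173.87, 95.51], [-174.79, -0.11], [-173.66, 173.66]. Speed limits (degrees/s): [136.94, 136.94, 172.46, 180, 180, 180].

### API

Orientations are given as [roll, pitch, yaw] about the fixed x, y, z axes, in that order (R = Rz(yaw) Ry(pitch) Rx(roll)).
In Python, from plant import r gives the robot as it stands. The module is installed in compiled form; this text tells all that it offers.
- The arm moves only by the tool jog_arm, never from a script. Its arguments are lists of equal length, an entry for each row: "travel": the shift along the tool's x, y, z each as a share of 50 cm, from -1 to 1, a list of three; "dr": the turn, a rotation vector about the tool's x, y, z each as a share of 360 degrees, from -1 to 1, a list of three; "claw": the opening, from 0 (shut) to 1 (fully open). A call has exactly 10 rows; each row is the pose to reach, as a shift and turn from the pose commanded when the call began, along the tool's axes at that moment, turning the shorter way round; what a row does not reach only later rows make up. A row lasts 1/8 s, in which the tool goes at most 62.5 mm and 10.7 degrees, less where a joint would pass 70% of its speed; a pose out of reach is approached as far as the arm can. A call with a number of a shift or a turn outside -1 to 1 is refused whole. A call with a gripper value outside its range is refused whole. The fingers move at their own pace and stop on an object; "newtons" is the grip in N (left out, the last holds). Time passes only in rows, so rows that repeat a pose let the fingers close, or fill a call up. It gives the time, the measured TCP pose, the force, the opening and the grip force at its end, in the units of the state.
- r.get_state(): the state, without advancing time (a new reading comes with each control period).
- r.capture(name): name is "scene" or "side" or "wrist"; returns a dict with "pixels" (480x640x3 uint8, red, green, blue), "range_z" (480x640 float32, m along the optical axis (not along the pixel's ray), 0 where there is no reading), "fx", "fy", "cx", "cy" (pixels), "position" and "attitude" of the camera in the world; the wrist camera has in their place "hand_eye" (4x4, takes a point from camera to tool coordinates, whose origin is the TCP and whose axes are the flange's). Camera axes: x right, y up, looking along -z (the intrinsics and any distortion apply to the point x, -y, -z); pixel columns grow to the right and rows downward; lengths in m; the calibration is good to about 2 mm. A picture is of the moment at which its call begins: read the wrist's pose just before it.
- r.close_job(): hands the job in; it is judged then, once.
Trained networks look in the newest picture that a camera, given by its name, has taken for a name from the list of things; names that differ only in an ending like _2 or _b are one class to them, and where a whole thing is asked for, a point or a joint stands for the part that bears it (a point fixed in the world has none). Each returns a list of dicts, best first, with "conf" (0 to 1); they miss things now and then, are a little off and sometimes report something else, mostly with a low value. They report only what shows in the picture. A call takes as long as a camera call. They do not tell look-alikes from the thing itself.
- r.boxes_of(name, camera): "extent" ([left, top, right, bottom] in pixels, round what is visible of it).
- r.regions_of(name, camera): "pixels" (480x640 bool, what is visible of it) and "extent" ([left, top, right, bottom] in pixels, round what is visible of it).
- r.tip_of(name, camera): "at" ([column, row] in pixels: a listed point, or the origin of a listed thing).
The state is a dict: "time_s": time; "joints": joint angles; "qd": joint speeds; "joint_torque": joint torques, N m; "tcp_pos": TCP position; "eef_rot": TCP orientation; "contact_force": force on the tool from outside, world axes, zero at the start; "moment": the same for the moment, N m; "gripper_width": finger opening in m; "gripper_force": force on a finger pad.
Only numpy, scipy, OpenCV 4.12 (cv2) and the standard library are available. Lean on these libraries where they do the work, as an engineer would, in place of code of your own. Each camera call takes 0.05 s, during which the arm holds its last target. There are 200 camera calls.

## Working session

There is one attempt and no reset: what is moved stays moved. The work goes in short steps, Python scripts to look and compute and a tool call to move; the robot and the scene stay as the last step left them, time stands still between calls to the robot, and variables do not carry over. Pictures are saved under pics/ and viewed, at most 10 in all, crops included, and the job is handed in when it is done.

Besides the shell and the picture viewer there is one more tool, called after "Call:" as name(argument=value, ...), one argument or row to a line, values as JSON. jog_arm: Moves the arm, as the interface text tells. Its arguments: {"type":"object","properties":{"travel":{"type":"array"},"dr":{"type":"array"},"claw":{"type":"array"},"newtons":{"type":"number"}},"required":["travel","dr","claw"]}

```bash
mkdir -p pics; ls; cat > h.py <<'E'
import numpy as np, cv2
from scipy.spatial.transform import Rotation as R
from plant import r
def pose():
    s=r.get_state(); return np.array(s["tcp_pos"]),R.from_euler('xyz',s["eef_rot"],degrees=True),s
def cam(name):
    p,q,s=pose(); c=r.capture(name)
    return c,(p,q)
def cloud(c,pq=None):
    v,u=np.mgrid[0:480,0:640]; z=c["range_z"]
    P=np.stack([(u-c["cx"])/c["fx"]*z,-(v-c["cy"])/c["fy"]*z,-z],-1)
    if "hand_eye" in c:
        H=np.array(c["hand_eye"]); P=P@H[:3,:3].T+H[:3,3]
        return P@pq[1].as_matrix().T+pq[0]
    A=np.array(c["attitude"]); 
    A=A if A.shape==(3,3) else (R.from_euler('xyz',A,degrees=True).as_matrix() if A.shape==(3,) else R.from_quat(A).as_matrix())
    return P@A.T+np.array(c["position"])
E
python3 - <<'E'
from h import *
print(r.get_state())
for n in("scene","side","wrist"):
    c,pq=cam(n); cv2.imwrite(f"pics/{n}0.png",c["pixels"][...,::-1])
    print(n,{k:v for k,v in c.items() if k not in("pixels","range_z")})
    P=cloud(c,pq)
    for t in("plum_mid","free_foot","ochre_mid","grey_mid"):
        for d in r.tip_of(t,n)[:4]: 
            u,v=np.round(d["at"]).astype(int); print(t,"tip",d["conf"],(u,v),P[v,u] if 0<=u<640 and 0<=v<480 else None)
        for d in r.regions_of(t,n)[:4]:
            m=d["pixels"]&(c["range_z"]>0); print(t,"reg",d["conf"],d["extent"],np.median(P[m],0) if m.any() else None)
E
```

```text
pics
{'time_s': 0.0, 'joints': array([ 7.95889107e+01,  2.05893918e+01,  6.35483391e-01, -1.93282826e-02,
       -7.01340459e+01, -1.65057567e+01]), 'qd': array([ 0.04848745, -0.10763978, -0.04970277, -0.02118949, -0.04772003,
        0.01738   ]), 'joint_torque': array([-1.18738695e-03, -5.82705116e+01,  2.93058211e+01,  6.99716136e+00,
        6.69296103e-03, -1.60646036e-04]), 'tcp_pos': array([0.30539462, 0.60144434, 0.22566121]), 'eef_rot': array([ 1.79910508e+02, -7.56983458e-03, -2.69234222e+01]), 'contact_force': array([ 1.06978818, -0.0631421 ,  0.7521184 ]), 'moment': array([ 0.04760844, -0.04995172, -0.05795193]), 'gripper_force': 0.0, 'gripper_width': 0.08734557305310982}
scene {'fx': 571.3159038513143, 'fy': 571.3159038513143, 'cx': 313.4089692472408, 'cy': 239.52923455864968, 'position': array([1.22147319, 0.12354273, 0.7017426 ]), 'attitude': array([51.57031067,  0.53380124, 99.1484101 ])}
plum_mid tip 0.9 (np.int64(135), np.int64(250)) [ 0.54510978 -0.29172077  0.10008708]
plum_mid tip 0.62 (np.int64(175), np.int64(204)) [ 0.35200199 -0.29884571  0.05931974]
plum_mid 
[... 1595 characters left out ...]
6 [271.4, 203.3, 335.6, 233.4] [0.48905742 0.11158726 0.09708434]
grey_mid tip 0.73 (np.int64(372), np.int64(260)) [ 0.49864873 -0.13409725  0.10846147]
grey_mid reg 0.61 [358.6, 225.4, 391.6, 298.2] [ 0.50335349 -0.1255193   0.11266942]
wrist {'fx': 368.76892578066503, 'fy': 368.76892578066503, 'cx': 319.1979425057764, 'cy': 241.5312294005906, 'hand_eye': array([[ 1.05915832e-03,  9.52299643e-01,  3.05162693e-01,
         8.26267704e-02],
       [ 9.99999049e-01, -7.38992521e-04, -1.16467381e-03,
         8.79946753e-04],
       [-8.83605504e-04,  3.05163636e-01, -9.52299519e-01,
        -1.59691948e-01],
       [ 0.00000000e+00,  0.00000000e+00,  0.00000000e+00,
         1.00000000e+00]])}
```

View pics/scene0.png

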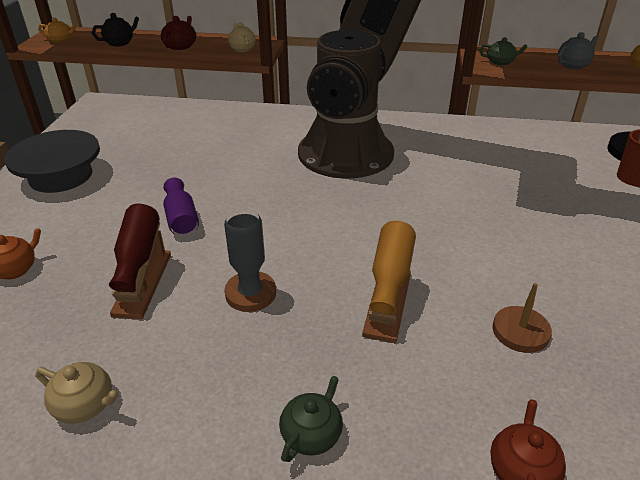

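View pics/side0.png

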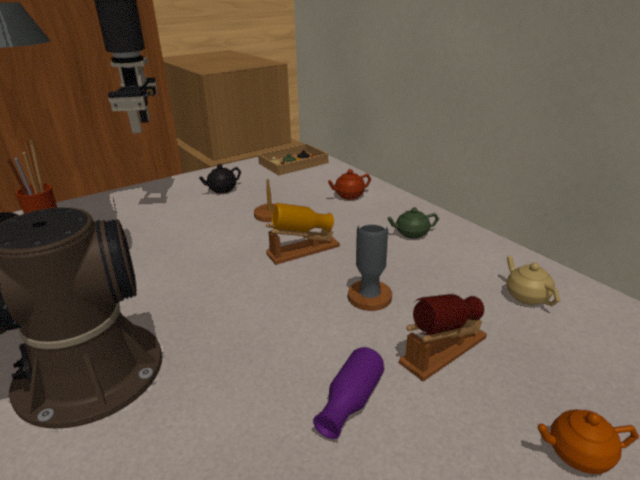

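```bash
python3 - <<'E'
import cv2
a=cv2.imread("pics/scene0.png")[170:300,100:210]
cv2.imwrite("pics/crop0.png",cv2.resize(a,None,fx=4.5,fy=4.5,interpolation=3))
E
```

```text
(no output)
```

View pics/crop0.png

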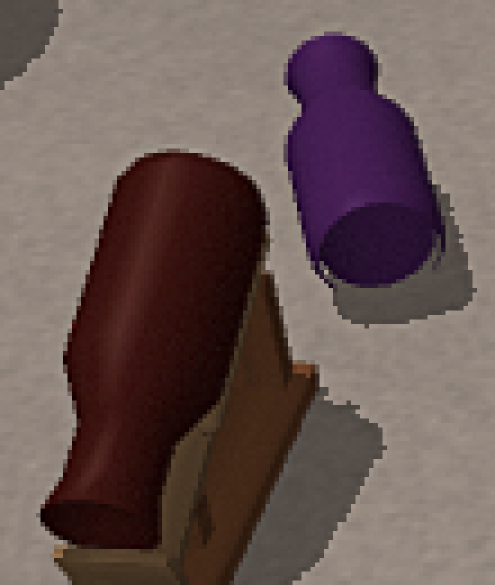

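The candidates for the plum bottle in the scene picture are:
- The dark plum-brown bottle on a dowel rest at (135,250).
- The purple look-alike lying on the table at (178,205).
- The ochre bottle on the second rest at (391,268).

The crop confirms (135,250): it is dark plum-brown, on a rest, with its mouth away from the robot. The bare stand is at (523,326) and the grey bottle on its peg is at (244,253). In the side view, plum is at (448,311) and purple at (347,390).

```bash
cat > fit.py <<'E'
from h import *
from scipy.optimize import least_squares
def fit(Q,guess):
    # 30 mm cylinder body, axis dir from yaw & elevation; robust
    def ax(p): return np.array([np.cos(p[3])*np.cos(p[4]),np.sin(p[3])*np.cos(p[4]),-np.sin(p[4])])
    c0=np.array(guess,float); p=np.array([*c0,0,np.radians(20)])
    for _ in range(4):
        a=ax(p); t=(Q-p[:3])@a; B=Q[(t<5e-3)]  # body side
        def f(q):
            d=B-q[:3]; return np.r_[np.linalg.norm(np.cross(d,ax(q)),axis=1)-.03,[(q[:3]-c0)@ax(q)]]
        p=least_squares(f,p,loss="soft_l1",f_scale=.003).x
        a=ax(p); t=(Q-p[:3])@a; lo,hi=np.percentile(t,[1,99.5]); p[:3]+=a*(hi+lo)/2; c0=p[:3].copy()
    return p,a,lo,hi,np.median(np.abs(f(p)))
E
python3 - <<'E'
from fit import *
Qs=[];F=[]
for n,reg in(("scene",(.54,-.295)),("side",(.495,-.32))):
    c,pq=cam(n); P=cloud(c,pq)
    for d in r.regions_of("plum_mid",n):
        m=cv2.erode(d["pixels"].astype(np.uint8),np.ones((3,3)))>0; m&=c["range_z"]>0
        q=np.median(P[m],0)
        if np.hypot(*(q[:2]-reg))<.05:
            q=P[m]; q=q[(q[:,2]>.055)&(abs(q[:,0]-.51)<.12)&(abs(q[:,1]+.3)<.08)]; Qs.append(q); print(n,len(q)); break
    m=(abs(P[...,0]-.545)<.08)&(abs(P[...,1]-.347)<.08)&(c["range_z"]>0)
    D=P[m]; d=D[abs(D[:,2]-.0155)<.005]; pg=D[D[:,2]>.03]
    (x,y),rad=cv2.minEnclosingCircle(d[:,:2].astype(np.float32)); print("disc",x,y,rad,np.median(d[:,2]),len(d)); F.append(d)
    for z0 in(.04,.06,.08): 
        s=pg[abs(pg[:,2]-z0)<.01]; print(" peg",z0,s.mean(0) if len(s) else None,len(s))
for q in Qs+[np.vstack(Qs)]:
    p,a,lo,hi,e=fit(q,(.51,-.3,.1)); print("mid",p[:3],"yaw,el",np.degrees(p[3:]),"len",hi-lo,"err",e)
d=np.vstack(F);(x,y),rad=cv2.minEnclosingCircle(d[:,:2].astype(np.float32)); print("disc",x,y,rad); print(r.get_state()["time_s"])
E
```

```text
scene 2392
disc 0.5391216278076172 0.349761039018631 0.04625897854566574 0.01590039750691219 1751
 peg 0.04 [0.5425805  0.34794523 0.03946544] 73
 peg 0.06 [0.54242068 0.34808566 0.05991761] 81
 peg 0.08 [0.54198374 0.34814594 0.08002872] 75
disc 0.5343807339668274 0.3497700095176697 0.045773983001708984 0.015969072350563218 234
 peg 0.04 [0.53739074 0.34642618 0.04064661] 31
 peg 0.06 [0.53729937 0.34678566 0.05925866] 29
 peg 0.08 [0.53805536 0.34687976 0.07878036] 26
mid [ 0.5269232  -0.30743738  0.08429546] yaw,el [ 4.33392976 20.19180155] len 0.14342078633938005 err 0.0008216051583755119
mid [ 0.5269232  -0.30743738  0.08429546] yaw,el [ 4.33392976 20.19180155] len 0.14342078633938005 err 0.0008216051583755119
disc 0.5379733443260193 0.34920594096183777 0.04737818241119385
1.55
```

```bash
cat > plan.py <<'E'
from h import *
def rel(p0,q0,p1,q1):
    t=q0.inv().apply(np.array(p1)-p0)/.5; d=np.degrees((q0.inv()*q1).as_rotvec())/360
    return np.round(t,4),np.round(d,4)
def frame(z,y):
    z=z/np.linalg.norm(z); y=y-z*(y@z); y/=np.linalg.norm(y)
    return R.from_matrix(np.c_[np.cross(y,z),y,z])
def azel(az,el): # el = degrees below horizontal
    a,e=np.radians([az,el]); return np.array([np.cos(a)*np.cos(e),np.sin(a)*np.cos(e),-np.sin(e)])
def grasp(mid,yaw,el,tilt=60,s=.038,deep=.014):
    a=azel(yaw,el); tz=azel(yaw,el+tilt); y=np.cross(tz,azel(yaw,0)); 
    # tool x toward the robot (azimuth yaw+180)
    q=frame(tz,y); 
    if q.as_matrix()[:,0]@azel(yaw,0)>0: q=frame(tz,-y)
    return np.array(mid)-a*(.075-s)+tz*deep,q,tz
def down(x_az): 
    return frame(np.array([0,0,-1.]),np.cross([0,0,-1.],azel(x_az,0)))
E
python3 - <<'E'
from plan import *
p,q,s=pose()
w1=(np.array([.53,.10,.40]),down(-102))
g,qg,tz=grasp((.527,-.3074,.0843),4.3,20)
w2=(g-tz*.12,qg)
print("tgt",g,w2[0],qg.as_euler('xyz',degrees=True))
print(rel(p,q,*w1)); print(rel(*w1,*w2))
E
```

```text
tgt [ 0.49475347 -0.30982463  0.08316744] [ 0.47397435 -0.31138702  0.20134437] [-180.    10.  -175.7]
(array([ 0.8546,  0.6918, -0.3469]), array([-0.    ,  0.    ,  0.2086]))
(array([ 0.8281, -0.0615,  0.3973]), array([ 0.0179, -0.0238,  0.2042]))
```

Call:
jog_arm(
  travel=[
    [0.2,0.16,-0.2],
    [0.35,0.28,-0.347],
    [0.6,0.5,-0.347],
    [0.855,0.692,-0.347],
    [0.855,0.692,-0.347],
    [0.855,0.692,-0.347],
    [0.855,0.692,-0.347],
    [0.855,0.692,-0.347],
    [0.855,0.692,-0.347],
    [0.855,0.692,-0.347],
  ],
  dr=[
    [0,0,0.03],
    [0,0,0.06],
    [0,0,0.09],
    [0,0,0.12],
    [0,0,0.15],
    [0,0,0.18],
    [0,0,0.208],
    [0,0,0.208],
    [0,0,0.208],
    [0,0,0.208],
  ],
  claw=[1,1,1,1,1,1,1,1,1,1],
)

```text
time_s: 2.8
tcp_pos: [0.531, 0.097, 0.4011]
eef_rot: [-179.9, 0.0, -102.0]
contact_force: [-0.3, 0.1, -0.1]
gripper_width: 0.0875
gripper_force: 0.0
```

```bash
python3 - <<'E'
from plan import *
p,q,s=pose(); print(p,s["eef_rot"],s["joints"],s["time_s"])
g,qg,tz=grasp((.527,-.3074,.0843),4.3,20)
print(rel(p,q,g-tz*.12,qg))
E
```

```text
[0.53102583 0.09698823 0.40109186] [-1.79923695e+02  3.03059815e-02 -1.01951994e+02] [ 3.11855593e+01  3.89195948e+00  1.42179612e+00  3.00886968e-02
 -8.74534344e+01 -4.31388906e+01] 2.8
(array([ 0.8229, -0.057 ,  0.3991]), array([ 0.0177, -0.0236,  0.2043]))
```

Call:
jog_arm(
  travel=[
    [0.12,0,0.03],
    [0.24,-0.02,0.08],
    [0.36,-0.03,0.14],
    [0.48,-0.04,0.2],
    [0.6,-0.05,0.26],
    [0.7,-0.057,0.32],
    [0.823,-0.057,0.36],
    [0.823,-0.057,0.399],
    [0.823,-0.057,0.399],
    [0.823,-0.057,0.399],
  ],
  dr=[
    [0,0,0.03],
    [0,0,0.06],
    [0.005,-0.005,0.09],
    [0.01,-0.012,0.12],
    [0.015,-0.018,0.15],
    [0.0177,-0.0236,0.18],
    [0.0177,-0.0236,0.2043],
    [0.0177,-0.0236,0.2043],
    [0.0177,-0.0236,0.2043],
    [0.0177,-0.0236,0.2043],
  ],
  claw=[1,1,1,1,1,1,1,1,1,1],
)

```text
time_s: 4.05
tcp_pos: [0.4744, -0.3087, 0.2014]
eef_rot: [-180.0, 9.9, -175.5]
contact_force: [0.2, 0.4, 0.5]
gripper_width: 0.0875
gripper_force: 0.0
```

```bash
python3 - <<'E'
from plan import *
from fit import *
p,q,s=pose(); print(p,s["eef_rot"],s["joints"],s["time_s"])
g,qg,tz=grasp((.527,-.3074,.0843),4.3,20)
c,pq=cam("wrist"); cv2.imwrite("pics/wrist1.png",c["pixels"][...,::-1]); P=cloud(c,pq)
# project axis points of estimate for overlay: base, mid, mouth
for d in r.regions_of("plum_mid","wrist"):
    m=cv2.erode(d["pixels"].astype(np.uint8),np.ones((5,5)))>0; m&=c["range_z"]>0
    Q=P[m]; print(d["conf"],d["extent"],len(Q),np.median(Q,0) if len(Q) else 0)
    if len(Q)<1000: continue
    Q=Q[(Q[:,2]>.06)&(abs(Q[:,0]-.51)<.12)&(abs(Q[:,1]+.3)<.06)][::5]
    if len(Q)>200:
        f,a,lo,hi,e=fit(Q,(.527,-.307,.084)); print("mid",f[:3],np.degrees(f[3:]),hi-lo,e)
print(rel(p,q,g,qg),rel(p,q,g-tz*.12,qg))
E
```

```text
[ 0.47437806 -0.3087248   0.20143198] [-179.96445547    9.94270544 -175.50546856] [-15.68393004   6.8509115  -20.05768592  -4.19075292 -53.8088614
 -67.62393401] 4.05
0.91 [275.8, 180.1, 360.8, 334.8] 8910 [ 0.48401391 -0.30912226  0.11654018]
mid [ 0.52009819 -0.30782366  0.08761097] [ 4.05503284 19.71128925] 0.14510520059369159 0.0010276080944943873
0.8 [305.0, 1.3, 409.2, 90.5] 6130 [ 0.35500629 -0.29188922  0.0579018 ]
(array([ 0.001 , -0.0052,  0.24  ]), array([-0.    , -0.0002,  0.0005])) (array([ 0.0012, -0.0052, -0.    ]), array([-0.    , -0.0002,  0.0005]))
```

View pics/wrist1.png

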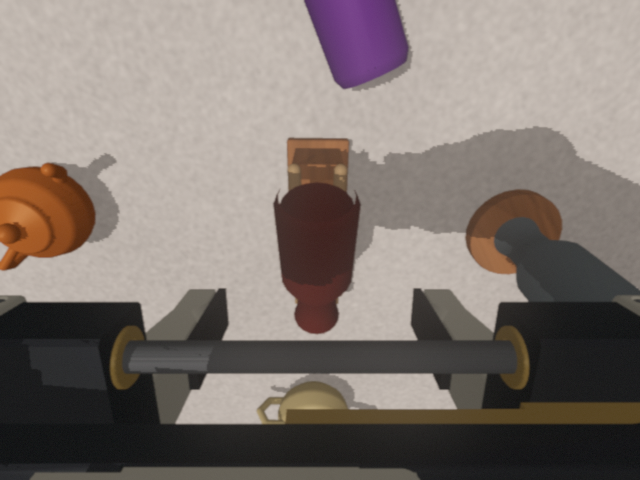

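The wrist view shows the plum bottle at (317,255), centred between the fingers, with its base toward the robot. Grey is to the right and purple is at the top. I'll refine slightly and descend.

```bash
python3 - <<'E'
from plan import *
p,q,s=pose()
g,qg,tz=grasp((.5215,-.3078,.0865),4.1,20)
print(g,rel(p,q,g-tz*.05,qg),rel(p,q,g,qg))
E
```

```text
[ 0.48924521 -0.31011205  0.08536744] (array([ 0.0124, -0.0056,  0.1345]), array([0.0001, 0.    , 0.0012])) (array([ 0.0124, -0.0057,  0.2345]), array([0.0001, 0.    , 0.0012]))
```

Call:
jog_arm(
  travel=[
    [0.0124,-0.0057,0.05],
    [0.0124,-0.0057,0.1],
    [0.0124,-0.0057,0.14],
    [0.0124,-0.0057,0.17],
    [0.0124,-0.0057,0.2],
    [0.0124,-0.0057,0.22],
    [0.0124,-0.0057,0.2345],
    [0.0124,-0.0057,0.2345],
    [0.0124,-0.0057,0.2345],
    [0.0124,-0.0057,0.2345],
  ],
  dr=[
    [0,0,0.0012],
    [0,0,0.0012],
    [0,0,0.0012],
    [0,0,0.0012],
    [0,0,0.0012],
    [0,0,0.0012],
    [0,0,0.0012],
    [0,0,0.0012],
    [0,0,0.0012],
    [0,0,0.0012],
  ],
  claw=[1,1,1,1,1,1,1,1,1,1],
)

```text
time_s: 5.4
tcp_pos: [0.4883, -0.3107, 0.0845]
eef_rot: [179.9, 9.9, -176.0]
contact_force: [-0.0, 0.2, -0.1]
gripper_width: 0.0874
gripper_force: 0.0
```

```bash
python3 - <<'E'
from h import *
print(r.get_state()["contact_force"])
a=[cam(n)[0]["pixels"][...,::-1] for n in("wrist","side")]
cv2.imwrite("pics/two2.png",np.hstack([a[0][100:400,160:480],cv2.resize(a[1][240:390,380:540],None,fx=2,fy=2)]))
E
```

```text
[-0.03101087  0.19870094 -0.06304177]
```

View pics/two2.png

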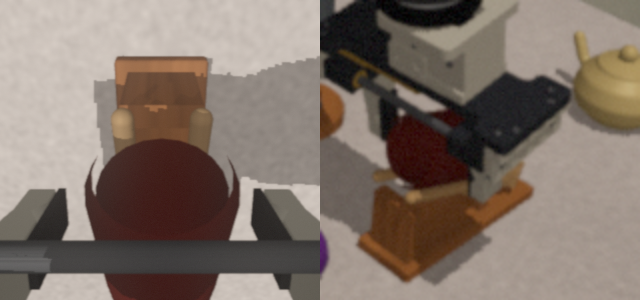

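The fingers straddle the body of the bottle evenly with no contact, so I'll close the gripper.

Call:
jog_arm(
  travel=[
    [0,0,0],
    [0,0,0],
    [0,0,0],
    [0,0,0],
    [0,0,0],
    [0,0,0],
    [0,0,0],
    [0,0,0],
    [0,0,0],
    [0,0,0],
  ],
  dr=[
    [0,0,0],
    [0,0,0],
    [0,0,0],
    [0,0,0],
    [0,0,0],
    [0,0,0],
    [0,0,0],
    [0,0,0],
    [0,0,0],
    [0,0,0],
  ],
  claw=[0.5,0.5,0.5,0.5,0.5,0.5,0.5,0.5,0.5,0.5],
  newtons=40,
)

```text
time_s: 6.75
tcp_pos: [0.4881, -0.3101, 0.084]
eef_rot: [179.9, 9.9, -176.0]
contact_force: [-0.6, 5.3, 2.6]
gripper_width: 0.0596
gripper_force: 40.0
```

```bash
python3 - <<'E'
from plan import *
p,q,s=pose(); print(p,s["joints"],s["gripper_width"],s["gripper_force"])
w=p+[0,0,.26]; print(rel(p,q,w,q))
# final pose: tool outward az, 30 below horiz; bottle z in tool frame
b=q.inv().apply(azel(4.1,20)); print("b in tool",b, np.degrees(np.arccos(b[2])))
E
```

```text
[ 0.48812132 -0.31013969  0.08402662] [-15.48086298  15.30111141 -26.53235712  -5.39274268 -38.98295588
 -66.56349082] 0.05958162410528664 39.99941221718416
(array([-0.0894,  0.0009, -0.5123]), array([0., 0., 0.]))
b in tool [-8.66895154e-01  3.11556044e-04  4.98490416e-01] 60.0998231362626
```

Call:
jog_arm(
  travel=[
    [-0.005,0,-0.03],
    [-0.0157,0,-0.09],
    [-0.026,0,-0.15],
    [-0.038,0,-0.22],
    [-0.0506,0.0005,-0.29],
    [-0.063,0.0005,-0.36],
    [-0.0768,0.001,-0.44],
    [-0.0894,0.001,-0.5123],
    [-0.0894,0.001,-0.5123],
    [-0.0894,0.001,-0.5123],
  ],
  dr=[
    [0,0,0],
    [0,0,0],
    [0,0,0],
    [0,0,0],
    [0,0,0],
    [0,0,0],
    [0,0,0],
    [0,0,0],
    [0,0,0],
    [0,0,0],
  ],
  claw=[0.5,0.5,0.5,0.5,0.5,0.5,0.5,0.5,0.5,0.5],
)

```text
time_s: 8.0
tcp_pos: [0.4873, -0.3102, 0.3432]
eef_rot: [179.9, 9.8, -176.0]
contact_force: [1.7, 0.6, -3.0]
gripper_width: 0.0597
gripper_force: 40.0
```

```bash
python3 - <<'E'
from plan import *
p,q,s=pose(); print(p,s["joints"],s["gripper_width"],s["gripper_force"],s["contact_force"])
c,pq=cam("wrist"); im=[c["pixels"][...,::-1]]
c,pq=cam("side"); im.append(c["pixels"][...,::-1]); cv2.imwrite("pics/lift.png",np.hstack([cv2.resize(i,(400,300)) for i in im]))
# final: peg (.539,.349), base middle; rotations
from itertools import product
for az in(33,50,70):
    tz=azel(az,30); w=np.array([0,0,-1.])-tz*(tz@[0,0,-1]); w/=np.linalg.norm(w)
    qf=frame(tz,np.cross(tz,-w)); print(az,"check b",qf.apply(q.inv().apply(azel(4.1,20))),"rel",np.degrees((q.inv()*qf).as_rotvec()),qf.as_euler('xyz',degrees=True))
E
```

```text
[ 0.48726752 -0.31016723  0.34324987] [-15.45204064   3.38568746  -5.53095749  -3.55821923 -71.87367763
 -69.71375449] 0.05972687271926847 39.99737998445522 [ 1.66487827  0.63227693 -3.04671354]
33 check b [-0.00201614 -0.00215659 -0.99999564] rel [-65.48837873  22.73329521 140.02093734] [180. -60.  33.]
50 check b [-0.00129752 -0.00265182 -0.99999564] rel [-58.68077179  33.53226973 125.52590714] [180. -60.  50.]
70 check b [-3.12293704e-04 -2.93566960e-03 -9.99995642e-01] rel [-50.35822992  44.10878986 107.79318014] [180. -60.  70.]
```

View pics/lift.png

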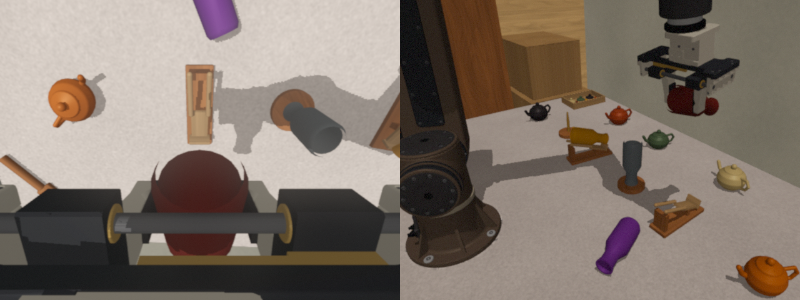

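The lift view shows the bottle held at about (200,205) in the wrist half, and the rest is empty. Before inverting the bottle I'll fit a kinematic model from the logged poses, to check which final tilt can be reached.

```bash
cat > kin.py <<'E'
from plan import *
from scipy.optimize import least_squares
D=[([79.589,20.589,.6355,-.0193,-70.134,-16.506],[.30539,.60144,.22566],[179.91,-.0076,-26.923]),
([31.1856,3.8920,1.4218,.0301,-87.4534,-43.1389],[.53103,.09699,.40109],[-179.92,.03,-101.95]),
([-15.6839,6.8509,-20.0577,-4.1908,-53.8089,-67.6239],[.47438,-.30872,.20143],[-179.964,9.943,-175.505]),
([-15.4809,15.3011,-26.5324,-5.3927,-38.9830,-66.5635],[.48812,-.31014,.08403],[179.9,9.9,-176.]),
([-15.452,3.3857,-5.531,-3.5582,-71.8737,-69.7138],[.48727,-.31017,.34325],[179.9,9.8,-176.])]
E=lambda s,a:R.from_euler(s,a,degrees=True)
def fk(P,j,s4=1,s6=1):
    a1,h,L2,L3,e,d,lat=P
    R1=E('z',j[0]); R2=R1*E('y',j[1]); R3=R1*E('y',j[1]-j[2]); R4=R3*E('x',s4*j[3]); R5=R4*E('y',-j[4])
    p=R1.apply([a1,lat,h])+R2.apply([0,0,L2])+R3.apply([L3,0,e])+R5.apply([d,0,0])
    # tool frame: z = x of R5; at j6=0, j1=0 pointing down x az=-90
    T0=R.from_matrix(np.c_[[0,-1,0],[0,0,1],[1,0,0]]) if 0 else R.from_matrix(np.array([[0,0,1],[-1,0,0],[0,-1,0]]))
    return p,R5*T0*E('z',s6*j[5])
def kfit(s4,s6):
    f=lambda P:np.concatenate([fk(P,j,s4,s6)[0]-x for j,x,_ in D])
    return least_squares(lambda P:np.r_[f(P),1e-4*(P-[.1,.4,.4,.4,0,.25,-.19])],[.1,.4,.4,.4,0,.25,-.19])
def ik(P,s4,s6,p,q,j0):
    lo=np.array([-176,-82,-58.28,-173.8,-174.7,-175+2]);hi=np.array([176,121.7,71.7,95.5,-.2,173])
    def f(j):
        a,b=fk(P,j,s4,s6); return np.r_[(a-p)*10,(b.inv()*q).as_rotvec()]
    return least_squares(f,np.clip(j0,lo+1,hi-1),bounds=(lo,hi),x_scale=30)
E
python3 - <<'E'
from kin import *
for s4 in(1,-1):
    for s6 in(1,-1):
        k=kfit(s4,s6); print(s4,s6,np.round(k.x,3),np.abs(k.fun[:15]).max(),[round(np.degrees((fk(k.x,j,s4,s6)[1].inv()*E('xyz',o)).magnitude()),1) for j,_,o in D])
E
```

```text
1 1 [ 0.03  -0.008  0.459  0.456  0.072  0.105 -0.174] 0.023142884102767908 [np.float64(33.0), np.float64(86.3), np.float64(140.3), np.float64(141.6), np.float64(141.7)]
1 -1 [ 0.03  -0.008  0.459  0.456  0.072  0.105 -0.174] 0.023142884102767908 [np.float64(0.0), np.float64(0.1), np.float64(8.4), np.float64(10.8), np.float64(7.1)]
-1 1 [-0.015  0.179  0.591  0.482 -0.002  0.347 -0.19 ] 0.006977964106687634 [np.float64(33.0), np.float64(86.3), np.float64(135.2), np.float64(133.2), np.float64(139.4)]
-1 -1 [-0.015  0.179  0.591  0.482 -0.002  0.347 -0.19 ] 0.006977964106687634 [np.float64(0.0), np.float64(0.0), np.float64(0.0), np.float64(0.0), np.float64(0.0)]
```

```bash
cat >> kin.py <<'E'
b_t=np.array([-.8669,.0003,.4985])
def final(az,h=.1275,xy=(.539,.349),deep=.014,tilt=60.1):
    tz=azel(az,90-tilt); w=np.array([0,0,-1.])-tz*(tz@[0,0,-1]); q=frame(tz,np.cross(tz,-w))
    return np.array([*xy,h])+tz*deep,q
E
python3 - <<'E'
from kin import *
k=kfit(-1,-1).x; rng=np.random.default_rng(0)
for az in range(0,360,20):
    best=None
    for h in(.1275,.35):
        p,q=final(az,h); best=None
        for t in range(12):
            j0=np.r_[rng.uniform(20,90),rng.uniform(0,60),rng.uniform(-40,40),rng.uniform(-170,90),rng.uniform(-120,-20),rng.uniform(-170,170)]
            s=ik(k,-1,-1,p,q,j0)
            if best is None or s.cost<best.cost-1e-9: best=s
            if best.cost<1e-10: break
        print(az,h,"%.1e"%best.cost,np.round(best.x,0))
E
```

```text
0 0.1275 1.1e-30 [ 81.  20. -46.  85. -59. -62.]
0 0.35 5.8e-22 [ 81.  -1. -32.  68. -68. -25.]
20 0.1275 1.0e-02 [ 76.  15. -48.  95. -48. -53.]
20 0.35 1.1e-30 [ 74.  -8. -39.  76. -46. -15.]
40 0.1275 1.7e-02 [  48.   17.  -51. -174.  -36.  -99.]
40 0.35 4.4e-25 [ 59.  -9. -40.  87. -17.  -7.]
60 0.1275 8.3e-23 [  42.   19.  -48. -155.  -39. -101.]
60 0.35 3.3e-30 [  42.   -3.  -35.  -91.  -16. -170.]
80 0.1275 2.4e-28 [  30.   24.  -37. -111.  -45. -121.]
80 0.35 4.9e-29 [  30.    6.  -25.  -78.  -43. -165.]
100 0.1275 9.0e-29 [  25.   30.  -24.  -83.  -58. -131.]
100 0.35 2.9e-23 [  25.   15.  -14.  -69.  -64. -160.]
120 0.1275 4.7e-19 [  24.   37.  -11.  -65.  -72. -135.]
120 0.35 5.5e-24 [  24.   24.   -0.  -60.  -83. -156.]
140 0.1275 3.6e-30 [  26.   43.    3.  -53.  -87. -134.]
140 0.35 1.1e-27 [  26.   32.   13.  -54.  -99. -151.]
160 0.1275 1.9e-23 [  30.   49.   14.  -43. -100. -130.]
160 0.35 1.5e-26 [  30.   39.   25.  -47. -115. -145.]
180 0.1275 1.4e-20 [  35.   53.   24.  -33. -112. -123.]
180 0.35 2.8e-25 [  35.   45.   36.  -39. -128. -136.]
200 0.1275 2.0e-22 [  41.   56.   30.  -21. -120. -112.]
200 0.35 1.6e-27 [  41.   48.   42.  -28. -139. -122.]
220 0.1275 1.5e-30 [  47.   56.   30.   -7. -124.  -98.]
220 0.35 3.1e-30 [  47.   49.   43.  -10. -144. -102.]
240 0.1275 2.4e-29 [  53.   54.   26.    7. -121.  -83.]
240 0.35 5.3e-21 [  53.   46.   38.    9. -141.  -79.]
260 0.1275 2.8e-25 [  60.   50.   18.   19. -114.  -71.]
260 0.35 2.2e-26 [  60.   41.   29.   24. -133.  -62.]
280 0.1275 3.1e-25 [  66.   45.    6.   30. -104.  -63.]
280 0.35 1.1e-29 [  66.   34.   17.   35. -122.  -51.]
300 0.1275 1.6e-21 [ 72.  39.  -7.  40. -93. -59.]
300 0.35 1.4e-25 [  72.   27.    3.   43. -110.  -43.]
320 0.1275 9.0e-26 [ 77.  32. -20.  51. -81. -57.]
320 0.35 4.2e-29 [ 77.  18. -10.  51. -97. -37.]
340 0.1275 1.7e-24 [ 81.  26. -34.  65. -70. -58.]
340 0.35 2.7e-30 [ 81.   9. -22.  59. -83. -32.]
```

```bash
cat >> kin.py <<'E'
def inter(q,yaw,pitch):
    y=q.as_matrix()[:,1]; n=np.cross(azel(4.1,0),[0,0,-1.])
    return E('z',yaw)*R.from_rotvec(n*np.radians(pitch))*q
E
python3 - <<'E'
from kin import *
k=kfit(-1,-1).x
p,q,s=pose(); j=s["joints"]
pB,qB=final(290,.37)
qx=inter(q,106,70); print("same?",np.degrees((qx.inv()*qB).magnitude()))
pA=np.array([.56,.05,.42]); qA=inter(q,53,35)
t1,d1=rel(p,q,pA,qA); print("A",t1,d1); print("B",rel(pA,qA,pB,qB), pB)
j0=np.r_[-15.45,3.4,-5.5,-3.6,-71.9,-69.7]
for f in np.linspace(0,1,6):
    s=ik(k,-1,-1,p+f*(pA-p),q*R.from_rotvec(f*(q.inv()*qA).as_rotvec()),j0); j0=s.x; print("%.0e"%s.cost,np.round(j0))
for f in np.linspace(0,1,6):
    s=ik(k,-1,-1,pA+f*(pB-pA),qA*R.from_rotvec(f*(qA.inv()*qB).as_rotvec()),j0); j0=s.x; print("%.0e"%s.cost,np.round(j0), np.round((qA*R.from_rotvec(f*(qA.inv()*qB).as_rotvec())).apply(b_t),2))
E
```

```text
same? 0.15630444780078265
A [-0.2188  0.7087 -0.1179] [ 0.0203  0.0904 -0.1478]
B (array([-0.4682,  0.3418, -0.0943]), array([ 0.1015,  0.0898, -0.1098])) [0.54315095 0.33759537 0.36302117]
3e-20 [-15.   4.  -6.  -4. -71. -70.]
3e-26 [ -4.   3.  -4.   1. -79. -71.]
1e-25 [  6.   5.  -1.   5. -87. -72.]
2e-26 [ 16.   7.   3.   7. -95. -70.]
9e-29 [  24.   12.    9.    9. -103.  -67.]
6e-29 [  32.   17.   16.   11. -112.  -63.]
6e-29 [  32.   17.   16.   11. -112.  -63.] [ 0.31  0.48 -0.82]
1e-29 [  41.   18.   14.   17. -113.  -61.] [ 0.22  0.42 -0.88]
2e-29 [  49.   20.   13.   23. -115.  -59.] [ 0.14  0.34 -0.93]
8e-30 [  57.   23.   12.   28. -116.  -56.] [ 0.07  0.24 -0.97]
3e-18 [  63.   27.   12.   34. -117.  -51.] [ 0.02  0.12 -0.99]
3e-19 [  69.   30.   11.   40. -118.  -46.] [-0. -0. -1.]
```

All of this is smooth in joint space, so I'll move to A.

Call:
jog_arm(
  travel=[
    [-0.02,0.07,-0.012],
    [-0.044,0.142,-0.024],
    [-0.066,0.213,-0.036],
    [-0.088,0.284,-0.048],
    [-0.11,0.355,-0.06],
    [-0.132,0.426,-0.072],
    [-0.154,0.5,-0.084],
    [-0.18,0.58,-0.096],
    [-0.2,0.65,-0.108],
    [-0.219,0.709,-0.118],
  ],
  dr=[
    [0.002,0.009,-0.015],
    [0.004,0.018,-0.03],
    [0.006,0.027,-0.044],
    [0.008,0.036,-0.059],
    [0.01,0.045,-0.074],
    [0.012,0.054,-0.089],
    [0.014,0.063,-0.103],
    [0.016,0.072,-0.118],
    [0.018,0.081,-0.133],
    [0.0203,0.0904,-0.1478],
  ],
  claw=[0.5,0.5,0.5,0.5,0.5,0.5,0.5,0.5,0.5,0.5],
)

```text
time_s: 9.35
tcp_pos: [0.561, 0.0516, 0.4205]
eef_rot: [180.0, -25.4, -122.8]
contact_force: [0.3, -0.1, -3.3]
gripper_width: 0.0598
gripper_force: 40.0
```

```bash
python3 - <<'E'
from kin import *
p,q,s=pose(); pB,qB=final(290,.37); print(p,s["joints"],rel(p,q,pB,qB),q.apply(b_t))
E
```

```text
[0.56104697 0.0516434  0.42049846] [  32.32318233   17.78213483   12.15102367   10.85884808 -107.34154845
  -64.03091335] (array([-0.4659,  0.3402, -0.0935]), array([ 0.101 ,  0.0895, -0.1094])) [ 0.30882157  0.47902303 -0.82169588]
```

Call:
jog_arm(
  travel=[
    [-0.05,0.034,-0.009],
    [-0.1,0.07,-0.019],
    [-0.15,0.11,-0.03],
    [-0.2,0.15,-0.04],
    [-0.26,0.19,-0.05],
    [-0.32,0.23,-0.065],
    [-0.38,0.28,-0.078],
    [-0.43,0.315,-0.088],
    [-0.466,0.34,-0.0935],
    [-0.466,0.34,-0.0935],
  ],
  dr=[
    [0.012,0.01,-0.012],
    [0.024,0.021,-0.025],
    [0.036,0.032,-0.038],
    [0.048,0.043,-0.052],
    [0.06,0.054,-0.066],
    [0.072,0.065,-0.08],
    [0.084,0.075,-0.09],
    [0.095,0.084,-0.102],
    [0.101,0.0895,-0.1094],
    [0.101,0.0895,-0.1094],
  ],
  claw=[0.5,0.5,0.5,0.5,0.5,0.5,0.5,0.5,0.5,0.5],
)

```text
time_s: 10.6
tcp_pos: [0.5436, 0.3376, 0.3619]
eef_rot: [180.0, -60.2, -70.1]
contact_force: [-0.4, -0.1, -2.5]
gripper_width: 0.0596
gripper_force: 40.0
```

```bash
cat > meas.py <<'E'
from kin import *
def bottle(Q,c0,r0=.03):
    # near-vertical cylinder fit of body points
    def f(x):
        a=np.array([x[2],x[3],-1.]);a/=np.linalg.norm(a); d=Q-np.array([x[0],x[1],c0[2]])
        return np.linalg.norm(np.cross(d,a),axis=1)-r0
    s=least_squares(f,[*c0[:2],0,0],loss="soft_l1",f_scale=.002); return s.x,np.median(abs(s.fun))
E
python3 - <<'E'
from meas import *
p,q,s=pose(); print(p,s["eef_rot"],s["joints"],s["time_s"])
G=p-q.apply([0,0,.014]); print("grasp axis pt",G,"b",q.apply(b_t))
ims=[]
for n in("scene","side"):
    c,pq=cam(n); P=cloud(c,pq); ims.append(c["pixels"][...,::-1])
    for d in r.regions_of("plum_mid",n):
        m=cv2.erode(d["pixels"].astype(np.uint8),np.ones((3,3)))>0; m&=(c["range_z"]>0)&(np.linalg.norm(P-(G-[0,0,.04]),axis=2)<.14)
        if m.sum()<100: continue
        Q=P[m]; print(n,d["conf"],m.sum(),"z",Q[:,2].min(),Q[:,2].max())
        for lo,hi,rr in((-.045,.035,.03),(-.10,-.075,.018)):
            B=Q[(Q[:,2]>G[2]+lo)&(Q[:,2]<G[2]+hi)]
            if len(B)>30: x,e=bottle(B,G+[0,0,(lo+hi)/2],rr); print("  r",rr,len(B),x,e)
        break
cv2.imwrite("pics/inv.png",np.hstack([cv2.resize(i,(400,300)) for i in ims]))
E
```

```text
[0.54355793 0.33763628 0.36194407] [179.99466776 -60.19596013 -70.05235239] [  67.59053658   31.30262843   -2.67757502   37.18431468 -104.71276871
  -54.71743684] 10.6
grasp axis pt [0.53941465 0.34905611 0.36890257] b [ 2.48842019e-04 -1.70097097e-03 -1.00000750e+00]
scene 0.95 4086 z 0.25612557095074107 0.40628634282479653
  r 0.03 2787 [ 5.39785092e-01  3.49474592e-01 -2.03401698e-04 -9.33106949e-04] 0.0008106051592257392
  r 0.018 446 [0.53966563 0.34911598 0.01285149 0.01028935] 0.0006622962822479938
side 0.6 1138 z 0.25781802398477116 0.4055484896141978
  r 0.03 712 [ 0.5417364   0.34874769  0.00959495 -0.01201581] 0.001318687075338526
  r 0.018 141 [ 0.54144603  0.34852086 -0.06624118 -0.02884065] 0.0011590222402398723
```

View pics/inv.png

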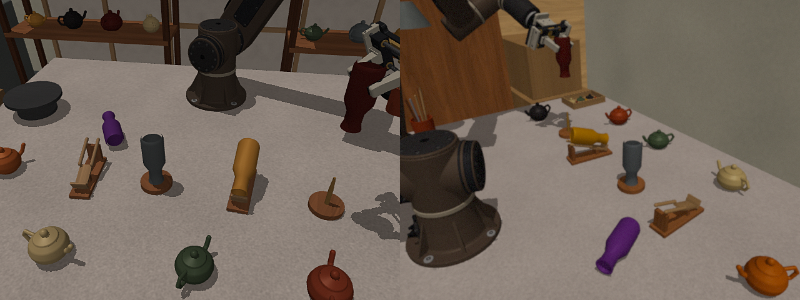

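The bottle is inverted and within 1° of vertical. Its axis is at about (0.5405,0.349), the peg is at (0.539,0.3497), and the mouth is about 0.24 m above the disc. I'll descend most of the way.

```bash
python3 - <<'E'
from kin import *
p,q,s=pose()
for dz in(.1,.2,.235): print(rel(p,q,p+[-.0015,.0007,-dz],final(290)[1]))
E
```

```text
(array([-0.1744,  0.0031,  0.098 ]), array([ 0.0005,  0.0003, -0.0009]))
(array([-0.3476,  0.0038,  0.198 ]), array([ 0.0005,  0.0003, -0.0009]))
(array([-0.4082,  0.004 ,  0.233 ]), array([ 0.0005,  0.0003, -0.0009]))
```

Call:
jog_arm(
  travel=[
    [-0.03,0.002,0.016],
    [-0.06,0.003,0.033],
    [-0.1,0.003,0.055],
    [-0.135,0.003,0.076],
    [-0.17,0.003,0.096],
    [-0.195,0.003,0.11],
    [-0.213,0.003,0.12],
    [-0.222,0.003,0.1255],
    [-0.222,0.003,0.1255],
    [-0.222,0.003,0.1255],
  ],
  dr=[
    [0,0,0],
    [0,0,0],
    [0,0,0],
    [0,0,0],
    [0,0,0],
    [0,0,0],
    [0,0,0],
    [0,0,0],
    [0,0,0],
    [0,0,0],
  ],
  claw=[0.5,0.5,0.5,0.5,0.5,0.5,0.5,0.5,0.5,0.5],
)

```text
time_s: 12.05
tcp_pos: [0.5427, 0.3367, 0.2373]
eef_rot: [-179.6, -60.0, -70.6]
contact_force: [-0.9, 0.2, -3.8]
gripper_width: 0.0599
gripper_force: 40.0
```

```bash
python3 - <<'E'
from meas import *
p,q,s=pose(); print(p,s["eef_rot"],s["time_s"])
G=p-q.apply([0,0,.014]); print("grasp axis pt",G)
ims=[]
for n in("scene","side"):
    c,pq=cam(n); P=cloud(c,pq); im=c["pixels"][...,::-1]
    o=(slice(180,380),slice(440,640)) if n=="scene" else (slice(110,260),slice(200,350))
    ims.append(cv2.resize(im[o],(400,400)))
    for d in r.regions_of("plum_mid",n):
        m=cv2.erode(d["pixels"].astype(np.uint8),np.ones((3,3)))>0; m&=(c["range_z"]>0)&(np.linalg.norm(P-(G-[0,0,.04]),axis=2)<.14)
        if m.sum()<100: continue
        Q=P[m]; print(n,d["conf"],m.sum(),"z",Q[:,2].min(),Q[:,2].max())
        for lo,hi,rr in((-.045,.035,.03),(-.10,-.075,.018)):
            B=Q[(Q[:,2]>G[2]+lo)&(Q[:,2]<G[2]+hi)]
            if len(B)>30: x,e=bottle(B,G+[0,0,(lo+hi)/2],rr); print("  r",rr,len(B),x,e)
        break
    m=(abs(P[...,0]-.539)<.02)&(abs(P[...,1]-.349)<.02)&(P[...,2]>.03)&(P[...,2]<.1)&(c["range_z"]>0)
    v=np.array(c["position"])[:2]-[.539,.349]; v/=np.linalg.norm(v); print("peg centre",P[m][:,:2].mean(0)-v*.004,m.sum())
cv2.imwrite("pics/tip.png",np.hstack(ims))
E
```

```text
[0.54274099 0.33671976 0.23727709] [-179.59358351  -60.048351    -70.56100538] 12.05
grasp axis pt [0.53861046 0.34812521 0.24426668]
scene 0.97 3237 z 0.1326121417121331 0.2826946096006776
  r 0.03 2270 [ 0.53922025  0.34866192 -0.00820979 -0.0010052 ] 0.0010167588245508646
  r 0.018 347 [ 0.53899908  0.34846092  0.02523675 -0.00178745] 0.0006551595420474406
peg centre [0.53831233 0.34944766] 257
side 0.8 855 z 0.13437294806863803 0.2802563445084452
  r 0.03 567 [ 0.54025243  0.34952515 -0.00133436 -0.00294985] 0.0012319996922226517
  r 0.018 102 [ 0.5396923   0.34934758 -0.08717859  0.07082138] 0.0011303032630589818
peg centre [0.53937526 0.34994084] 96
```

View pics/tip.png

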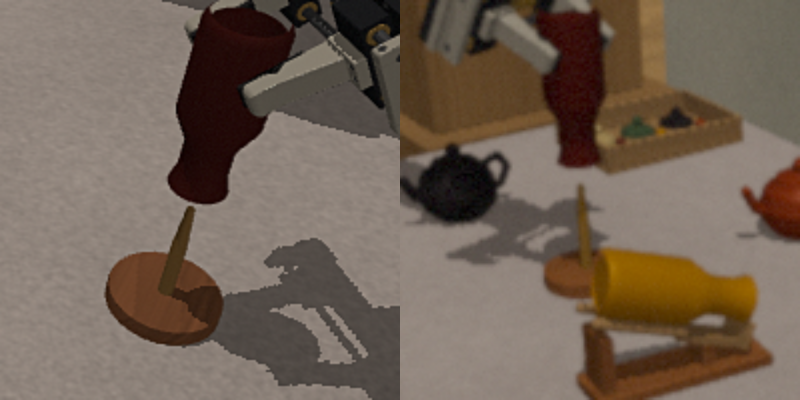

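The two views show the mouth directly above the peg tip, aligned to about 1 mm. I'll go on down 0.10 m, more slowly at the end.

Call:
jog_arm(
  travel=[
    [-0.02,0,0.0115],
    [-0.04,0,0.023],
    [-0.06,0,0.0346],
    [-0.08,0,0.046],
    [-0.1,0,0.0577],
    [-0.12,0,0.0692],
    [-0.14,0,0.0808],
    [-0.158,0,0.091],
    [-0.173,0,0.0998],
    [-0.173,0,0.0998],
  ],
  dr=[
    [0,0,0],
    [0,0,0],
    [0,0,0],
    [0,0,0],
    [0,0,0],
    [0,0,0],
    [0,0,0],
    [0,0,0],
    [0,0,0],
    [0,0,0],
  ],
  claw=[0.5,0.5,0.5,0.5,0.5,0.5,0.5,0.5,0.5,0.5],
)

```text
time_s: 13.5
tcp_pos: [0.5428, 0.3363, 0.1362]
eef_rot: [-179.8, -60.1, -70.4]
contact_force: [-0.1, -0.8, -3.4]
gripper_width: 0.0593
gripper_force: 40.0
```

```bash
python3 - <<'E'
from meas import *
p,q,s=pose(); print(p,s["eef_rot"],s["time_s"],s["contact_force"])
G=p-q.apply([0,0,.014]); print("grasp axis pt",G)
for n in("scene","side"):
    c,pq=cam(n); P=cloud(c,pq)
    for d in r.regions_of("plum_mid",n):
        m=cv2.erode(d["pixels"].astype(np.uint8),np.ones((3,3)))>0; m&=(c["range_z"]>0)&(np.linalg.norm(P-(G-[0,0,.04]),axis=2)<.14)
        if m.sum()<100: continue
        Q=P[m]; print(n,d["conf"],m.sum(),"z",Q[:,2].min(),Q[:,2].max())
        for lo,hi,rr in((-.045,.035,.03),):
            B=Q[(Q[:,2]>G[2]+lo)&(Q[:,2]<G[2]+hi)]
            if len(B)>30: x,e=bottle(B,G+[0,0,(lo+hi)/2],rr); print("  r",rr,len(B),x,e)
        break
E
```

```text
[0.54281557 0.33629168 0.13615825] [-179.78751345  -60.1309724   -70.40101171] 13.5 [-0.10459969 -0.75958277 -3.4075331 ]
grasp axis pt [0.53869439 0.34771114 0.14313047]
scene 0.89 2524 z 0.03088287919906829 0.1816224239199139
  r 0.03 1813 [ 0.53950972  0.34830139 -0.00754886 -0.00110505] 0.0011763708134033685
side 0.82 797 z 0.033728753723617944 0.18236837726253025
  r 0.03 536 [ 0.5403364   0.34943004  0.00882076 -0.00866025] 0.0014498396802697135
```

Call:
jog_arm(
  travel=[
    [-0.004,0,0.0023],
    [-0.008,0,0.0046],
    [-0.012,0,0.0069],
    [-0.016,0,0.0092],
    [-0.019,0,0.011],
    [-0.021,0,0.0121],
    [-0.0225,0,0.013],
    [-0.0235,0,0.0136],
    [-0.0242,0,0.014],
    [-0.0242,0,0.014],
  ],
  dr=[
    [0,0,0],
    [0,0,0],
    [0,0,0],
    [0,0,0],
    [0,0,0],
    [0,0,0],
    [0,0,0],
    [0,0,0],
    [0,0,0],
    [0,0,0],
  ],
  claw=[0.5,0.5,0.5,0.5,0.5,0.5,0.5,0.5,0.5,0.5],
)

```text
time_s: 14.95
tcp_pos: [0.543, 0.3366, 0.1229]
eef_rot: [-179.7, -60.1, -70.5]
contact_force: [-0.2, -0.4, -4.3]
gripper_width: 0.0594
gripper_force: 40.0
```

Call:
jog_arm(
  travel=[
    [-0.0005,0,0.0003],
    [-0.001,0,0.0006],
    [-0.0014,0,0.0008],
    [-0.0017,0,0.001],
    [-0.0021,0,0.0012],
    [-0.0024,0,0.0014],
    [-0.0028,0,0.0016],
    [-0.0031,0,0.0018],
    [-0.0035,0,0.002],
    [-0.0035,0,0.002],
  ],
  dr=[
    [0,0,0],
    [0,0,0],
    [0,0,0],
    [0,0,0],
    [0,0,0],
    [0,0,0],
    [0,0,0],
    [0,0,0],
    [0,0,0],
    [0,0,0],
  ],
  claw=[0.5,0.5,0.5,0.5,0.5,0.5,0.5,0.5,0.5,0.5],
)

```text
time_s: 16.2
tcp_pos: [0.5431, 0.3364, 0.1222]
eef_rot: [-179.6, -60.2, -70.5]
contact_force: [-2.2, 0.3, 7.0]
gripper_width: 0.0601
gripper_force: 40.0
```

Contact with the disc is felt at +7 N, so I'll release.

Call:
jog_arm(
  travel=[
    [0,0,0],
    [0,0,0],
    [0,0,0],
    [0,0,0],
    [0,0,0],
    [0,0,0],
    [0,0,0],
    [0,0,0],
    [0,0,0],
    [0,0,0],
  ],
  dr=[
    [0,0,0],
    [0,0,0],
    [0,0,0],
    [0,0,0],
    [0,0,0],
    [0,0,0],
    [0,0,0],
    [0,0,0],
    [0,0,0],
    [0,0,0],
  ],
  claw=[0.7,0.72,0.75,0.8,0.85,0.9,1,1,1,1],
)

```text
time_s: 17.45
tcp_pos: [0.543, 0.3365, 0.1209]
eef_rot: [-179.7, -60.1, -70.5]
contact_force: [-0.8, -0.0, -0.6]
gripper_width: 0.0872
gripper_force: 0.0
```

Call:
jog_arm(
  travel=[
    [0,0,-0.02],
    [0,0,-0.05],
    [0,0,-0.08],
    [0,0,-0.12],
    [0,0,-0.17],
    [0,0,-0.22],
    [0,0,-0.26],
    [0,0,-0.3],
    [0,0,-0.3],
    [0,0,-0.3],
  ],
  dr=[
    [0,0,0],
    [0,0,0],
    [0,0,0],
    [0,0,0],
    [0,0,0],
    [0,0,0],
    [0,0,0],
    [0,0,0],
    [0,0,0],
    [0,0,0],
  ],
  claw=[1,1,1,1,1,1,1,1,1,1],
)

```text
time_s: 18.7
tcp_pos: [0.4985, 0.4587, 0.1954]
eef_rot: [-179.7, -60.1, -70.4]
contact_force: [0.1, 0.2, -0.7]
gripper_width: 0.088
gripper_force: 0.0
```

```bash
python3 - <<'E'
from meas import *
p,q,s=pose(); print(p,s["time_s"],s["contact_force"])
G=np.array([.539,.349,.1285]); ims=[]
for n in("scene","side"):
    c,pq=cam(n); P=cloud(c,pq); im=c["pixels"][...,::-1]; ims.append(cv2.resize(im,(400,300)))
    for t in("plum_mid","ochre_mid","grey_mid"):
      for d in r.regions_of(t,n):
        m=cv2.erode(d["pixels"].astype(np.uint8),np.ones((3,3)))>0; m&=c["range_z"]>0
        Q=P[m]
        if t!="plum_mid": print(t,n,np.median(Q,0)); break
        Q=Q[np.linalg.norm(Q-(G-[0,0,.04]),axis=1)<.14]
        if len(Q)<100: continue
        print(n,d["conf"],"z",Q[:,2].min(),Q[:,2].max())
        B=Q[(Q[:,2]>.085)&(Q[:,2]<.16)]; print(bottle(B,[.539,.349,.12])); break
cv2.imwrite("pics/end.png",np.hstack(ims))
E
```

```text
[0.49846119 0.45869384 0.19537987] 18.7 [ 0.07366     0.16545297 -0.68481782]
scene 0.79 z 0.01741147749783467 0.16723539429769185
(array([ 0.53959077,  0.34799401, -0.02156329,  0.01137201]), np.float64(0.0010133090146961562))
ochre_mid scene [0.52124736 0.13096318 0.10720518]
grey_mid scene [ 0.53828826 -0.10375658  0.12204744]
side 0.94 z 0.020433772320647137 0.16623961997709807
(array([0.54052559, 0.34907708, 0.00826569, 0.00422191]), np.float64(0.0012743817225292307))
ochre_mid side [0.48745803 0.11039826 0.09777306]
grey_mid side [ 0.50230596 -0.12636493  0.11511239]
```

View pics/end.png

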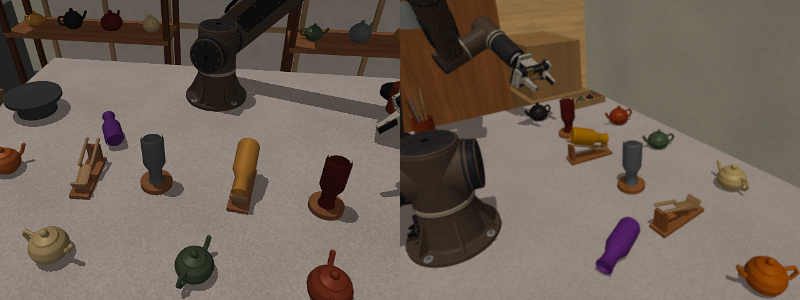

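The plum bottle stands on the stand at (330,185) in the left half of the picture. It is upright, its rim is on the disc, and the gripper is clear. The ochre and grey bottles have not moved.

```bash
python3 -c "
from plant import r
print(r.close_job())"
```

```text
the job is handed in; nothing more can be done
None
```

The plum bottle is upside down on the bare stand, rim on the disc and released. It measured within about 2 mm of the peg's axis and about 1° of vertical. The ochre and grey bottles did not move, and I handed the job in at about 19 s; no verdict came back.

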